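Set the try square against the chopping board under the rail

TASK

I want to scribe a straight line across the chopping board for its new hanging hole. Take the wooden try square and set it down, upright on the cart top, with the thick stock flush along the board's edge that lies under the steel rail, around the middle of that edge, and the blade lying out over the board; then let go of it. Don't knock the rail and leave the other things where they stand.

Things in the scene. Friction and masses are not known exactly. Their poses are not given: they have to be found in the camera images.
- square_grip (a point): Loose try square, 0.2 kg, standing on its stock to the right of the rail. Point: centre of its upright wooden grip, 36 (x) by 16 (y) mm, 52 mm tall, reaching from 32 to 84 mm above the stock's underside. Point is 58 mm above that underside, 5 mm to -x of the stock's middle. Axes: x from stock along blade (at first roughly to the robot's left), y along stock, z up.
- square_face (a point): Middle of the front (+x) face of the square's stock (wooden bar 36 (x) by 130 (y) by 32 (z) mm), 12 mm above its underside: 23 mm to +x of square_grip, 46 mm below it. Same axes. A steel blade 30 mm wide, 3 mm thick sticks out 120 mm to +x from the middle of this face, its underside 25 mm above the stock's underside.
- board_edge (a point): Fixed brown wooden chopping board, 180 (x) by 240 (y) by 24 (z) mm, flat on the cart top. Point: middle of its long edge under the rail (upright face looking to the robot's right), 12 mm above the cart top. Axes: x from this edge into the board, roughly to the robot's left, y along the edge, z up. With the stock on the cart top against this edge, the blade lies 1 mm above the board.
- rail_mid (a point): Fixed steel rail, a 12 mm round bar parallel to the board's long edge. Point: middle of the bar's axis, 150 mm above the cart top, 15 mm to -x of that edge. 340 mm long, on a 12 mm post at each end with feet 50 by 40 mm. Axes as board_edge. A hand pointing straight down cannot work beneath it; one leaning back to the board's -x side (robot's right) by 30 to 45 degrees can.
- rail: The whole rail with its posts; origin on the cart top under the middle of the board, axes as for board_edge.
- ladle_rest: Loose stainless ladle rest: a shallow dish 90 mm across and 12 mm high with a flat tail reaching 125 mm to its -x; origin under the dish's centre. It stands right of the rail, nearer or farther than the square.
- cup: Loose speckled white ceramic cup, 80 mm across, 95 mm high; origin under its centre.
- shaker: Loose closed grey flip-top shaker, 56 mm across, 103 mm high; origin under its centre.
- boxes: Stack of three blue transparent food boxes clipped together, 156 (x) by 116 (y) by 156 mm high; loose; origin under its centre.
Mind the look-alikes: they are no part of the job. Of the things that look like the part that bears square_grip, the largest one is meant.

How it is judged:
By the outcome, as a careful person would: the job done as asked, in the order asked, and still so for the second after the job is handed in, with the robot touching nothing.
It also fails if it takes over 48 s, if anything falls off the work surface, if the arm or the gripper's body presses on something with over 40 N, if the wrist force passes 120 N, or if a joint passes its speed limit or range.

ROBOT

A 7-joint arm with a two-finger parallel gripper is mounted at the origin on the work surface. World frame = base frame: x ahead of the robot, y to its left, z up, the work surface at z = 0. Lengths are in m, angles in rad, forces in N, time in s.
With the tool pointing down it reaches from about 0.4 to 0.9 m from the base axis. Payload 5.6 kg.
Tool frame: the origin (TCP) lies midway between the tips of the shut fingers; the grasp point (between the pads) lies 19 mm behind it; y points along the fingers, z is the direction in which the jaws open and shut, and the axes are right-handed (so a half turn about y gives the same grasp; the last joint's range is limited). The gripper opens to 92 mm and grips with 3 to 60 N. Pads are 20 mm wide; open, the fingers measure 128 mm over their backs; the gripper's body (75 mm by 189 mm) begins 69 mm behind the grasp point.
Start: joints at [-1.163, 0.468, -0.012, 1.603, 0.006, 1.071, -0.056], TCP at [0.283, 0.585, 0.215] pointing down, gripper open.
Joint ranges: [-2.53, 2.53], [-0.31, 2.02], [-1.57, 1.55], [0.28, 2.44], [-1.29, 4.43], [0.15, 1.84], [-2.92, 2.92]. Speed limits (rad/s): [2.57, 2.57, 3.14, 3.14, 3.14, 3.14, 3.14].

INTERFACE

Orientations are given as a 3x3 rotation matrix whose columns are the frame's x, y, z axes.
In Python, from station import env, effector, solver, viewer, workorder, search_frame, tip_of gives the robot as it stands. Calls block until the motion is done:
- env.reach(position, orientation): joint-space move of the TCP to a pose.
- env.movel(position, frame=None, rate=0.15): straight line of the TCP; frame=None keeps the orientation; rate is the mean speed in m/s.
- env.goto_joints(angles): joint-space move.
- effector.release() and effector.grasp(squeeze=None): open the fingers fully, or close them until they stop; squeeze is the grip in N (None keeps the last).
- env.pause(seconds).
- solver.inverse_kinematics(position, orientation): joint angles nearest the present ones, or None.
- env.sense(): the state.
- viewer.read_camera(name): name is "scene" or "top" or "wrist"; returns (picture, depth): 420x560x3 uint8, red, green, blue; 420x560 float32, m along the optical axis (not along the pixel's ray), 0 where there is no reading.
- viewer.camera_info(name): a dict with "intrinsics" (3x3 intrinsics, pixels), "dist_coeffs" ([k1, k2, p1, p2, k3] as OpenCV has them; the pictures are not rectified), "eye" and "rotation" of the camera in the world; the wrist camera has in their place "T_tool_cam" (4x4, takes a point from camera to tool coordinates, whose origin is the TCP and whose axes are the tool frame's). Camera axes: x right, y up, looking along -z (the intrinsics and any distortion apply to the point x, -y, -z); pixel columns grow to the right and rows downward; lengths in m; the calibration is good to about 2 mm. A picture is of the moment at which its call begins: read the wrist's pose just before it. camera_info takes no time and is no camera call.
A pose or a line that the arm cannot do raises env.PlanningError and nothing moves.
- workorder.finish_job(): hands the job in, once; it reports no verdict.
Trained networks look in the newest picture that a camera, given by its name, has taken for a name from the list of things; names that differ only in an ending like _2 or _b are one class to them, and where a whole thing is asked for, a point or a joint stands for the part that bears it (a point fixed in the world has none). Each returns a list of dicts, best first, with "score" (0 to 1); they miss things now and then, are a little off and sometimes report something else, mostly with a low value. They report only what shows in the picture. A call takes as long as a camera call. They do not tell look-alikes from the thing itself.
- search_frame(camera, name): "at" ([x, y, z] in m, in world coordinates, good to about 4 mm: the middle of the surface that is visible of it).
- tip_of(camera, name): "at" ([x, y, z] in m, in world coordinates, good to about 4 mm: a listed point, or the origin of a listed thing).
The state is a dict: "t": time; "joint_positions": joint angles; "joint_velocities": joint speeds; "tau": joint torques, N m; "ee_pos": TCP position; "tcp_rot": TCP orientation; "wrist_force": force on the tool from outside, world axes, zero at the start; "moment": the same for the moment, N m; "gripper_width": finger opening in m.
Only numpy, scipy, OpenCV 4.12 (cv2) and the standard library are available. Lean on these libraries where they do the work, as an engineer would, in place of code of your own. Each camera call takes 0.05 s, during which the arm holds its last target. There are 200 camera calls.

## Working session

There is one attempt and no reset: what is moved stays moved. The work goes in short steps, each a Python script; the robot and the scene stay as the last script left them, time stands still between calls to the robot, and variables do not carry over. Pictures are saved under pics/ and viewed, about 8 in all and at most 12, crops included, and the job is handed in when it is done.

```bash
mkdir -p pics; ls
python3 - <<'E'
from station import *
import cv2,numpy as np
s=env.sense();print(s['t'],s['ee_pos'],s['tcp_rot'],s['gripper_width'])
for c in ['scene','top']:
    p,d=viewer.read_camera(c); cv2.imwrite(f'pics/{c}0.png',p[:,:,::-1]); np.savez(f'{c}0.npz',p=p,d=d)
    i=viewer.camera_info(c);print(c,i)
    for n in ['square_grip','square_face','board_edge','rail_mid','rail','ladle_rest','cup','shaker','boxes']:
        print(n,[(np.round(r['at'],3).tolist(),round(r['score'],2)) for r in tip_of(c,n)])
    print('sf',[(np.round(r['at'],3).tolist(),round(r['score'],2)) for r in search_frame(c,'square_grip')])
print(env.sense()['t'])
E
```

```text
pics
0.0 [0.28298848 0.58451833 0.21364831] [[ 9.00077076e-01 -6.56247105e-04  4.35730222e-01]
 [-4.35730702e-01 -1.61067371e-03  9.00075642e-01]
 [ 1.11147178e-04 -9.99998488e-01 -1.73567749e-03]] 0.09201181316671676
scene {'intrinsics': array([[405.62762225,   0.        , 282.2111498 ],
       [  0.        , 405.62762225, 217.81827437],
       [  0.        ,   0.        ,   1.        ]]), 'dist_coeffs': array([-0.05289748,  0.        ,  0.        ,  0.        ,  0.        ]), 'eye': array([ 1.38332006, -0.52139081,  1.00483521]), 'rotation': array([[ 0.4912042 , -0.61650073,  0.6153416 ],
       [ 0.87079901,  0.33079324, -0.36370994],
       [ 0.0206766 ,  0.7144947 ,  0.69933526]])}
square_grip [([0.649, -0.27, 0.056], 0.57), ([0.661, -0.37, 0.041], 0.57), ([0.418, -0.522, 0.041], 0.55)]
square_face [([0.657, -0.384, 0.009], 0.9), ([0.638, -0.25, 0.012], 0.73), ([0.421, -0.509, 0.01], 0.66), ([0.56, 0.06, 0.15], 0.45)]
board_edge [([0.567, 0.075, 0.014], 0.87)]
rail_mid [([0.561, 0.063, 0.15], 0.72)]
rail []
ladle_rest [([0.457, -0.244, -0.004], 0.59)]
cup [([0.774, -0.156, -0.00
[... 560 characters left out ...]
],
       [-0.9985883 , -0.05249443,  0.00810848],
       [-0.00288424,  0.20601553,  0.97854447]])}
square_grip [([0.418, -0.529, 0.038], 0.97), ([0.664, -0.364, 0.039], 0.82), ([0.643, -0.268, 0.058], 0.65)]
square_face [([0.424, -0.506, 0.004], 0.86), ([0.657, -0.389, 0.007], 0.82), ([0.64, -0.247, 0.016], 0.77)]
board_edge []
rail_mid [([0.562, 0.06, 0.148], 0.96)]
rail []
ladle_rest [([0.456, -0.245, 0.002], 0.62), ([0.772, -0.153, 0.002], 0.5), ([0.567, 0.078, 0.009], 0.27)]
cup [([0.772, -0.153, 0.001], 0.66)]
shaker [([0.501, 0.417, -0.003], 0.85)]
boxes [([0.69, 0.397, 0.002], 0.68)]
sf [([0.633, -0.25, 0.036], 0.9), ([0.424, -0.516, 0.023], 0.79), ([0.657, -0.374, 0.02], 0.72)]
1.1
```

View pics/scene0.png

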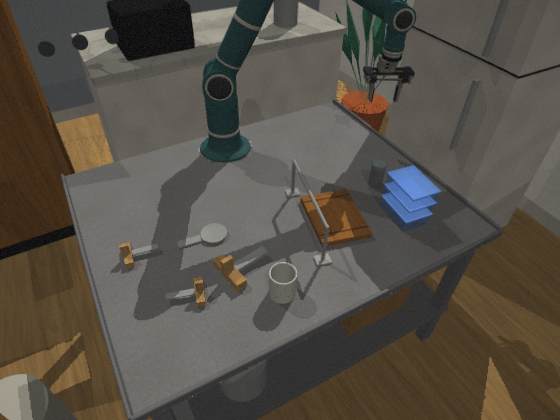

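View pics/top0.png

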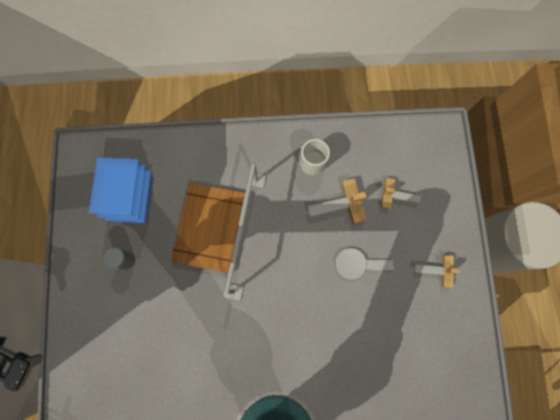

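The scene picture shows three wooden squares. The largest is at about (230,270), with the two small look-alikes at (200,290) and (127,252). The board is under the rail at (335,215). In the top picture the large square is at (353,200), the rail runs (253,170)-(233,295), and the cup is at (315,155). Next I measure the yaws from depth.

```bash
cat > h.py <<'E'
from station import *
import cv2,numpy as np
def cloud(c,d,R=None,eye=None):
    i=viewer.camera_info(c)
    if R is None:
        R,eye=i['rotation'],i['eye']
    h,w=d.shape; uv=np.stack(np.meshgrid(np.arange(w),np.arange(h)),-1).reshape(-1,1,2).astype(float)
    n=cv2.undistortPoints(uv,i['intrinsics'],i['dist_coeffs']).reshape(h,w,2)
    P=np.stack([n[...,0]*d,-n[...,1]*d,-d],-1)
    W=P@np.asarray(R).T+eye; W[d==0]=np.nan
    return W
def wrist():
    s=env.sense(); T=viewer.camera_info('wrist')['T_tool_cam']
    p,d=viewer.read_camera('wrist'); R=np.array(s['tcp_rot'])
    return p,d,cloud('wrist',d,R@T[:3,:3],R@T[:3,3]+s['ee_pos'])
def box(xy):
    r=cv2.minAreaRect(xy.astype(np.float32)*1000); b=cv2.boxPoints(r); 
    return np.round(r[0],1),np.round(r[1],1),round(r[2],2)
def toolrot(yaw,th,flip=False):
    """yaw: direction of square x axis in world; hand leans back by th to -x; jaws along square y"""
    x=np.array([np.cos(yaw),np.sin(yaw),0]); z=np.array([0,0,1.]); yy=np.cross(z,x)
    ty=np.sin(th)*x-np.cos(th)*z; tz=yy*(-1 if flip else 1)
    return np.column_stack([np.cross(ty,tz),ty,tz])
E
python3 - <<'E'
from h import *
print(viewer.camera_info('wrist')['T_tool_cam'].round(3).tolist())
for c in ['top','scene']:
    f=np.load(c+'0.npz'); W=cloud(c,f['d']); hsv=cv2.cvtColor(f['p'],cv2.COLOR_RGB2HSV)
    wood=(hsv[...,1]>110)&(hsv[...,0]<25)
    tab=(W[...,0]>.3)&(W[...,0]<.9)&(abs(W[...,1])<.4)
    m=wood&tab&(W[...,1]>.03)&(W[...,1]<.33)&(W[...,2]>.012)&(W[...,2]<.036)
    print(c,'board',m.sum(),np.nanmedian(W[m],0).round(3),box(W[m][:,:2]))
    near=(np.hypot(W[...,0]-.645,W[...,1]+.262)<.09)
    for lo,hi in [(.02,.04),(.07,.1),(.008,.1)]:
        m=wood&near&(W[...,2]>lo)&(W[...,2]<hi)
        print('sq',lo,m.sum(),np.nanmedian(W[m],0).round(3),box(W[m][:,:2]))
    m=~wood&(np.hypot(W[...,0]-.63,W[...,1]+.17)<.07)&(W[...,2]>.015)&(W[...,2]<.04)
    print('blade',m.sum(),box(W[m][:,:2]))
    m=(W[...,2]>.135)&(W[...,2]<.17)&(abs(W[...,1]-.06)<.06)&tab&(abs(W[...,0]-.56)<.2)
    x,y=W[m][:,0],W[m][:,1];print('rail',m.sum(),np.polyfit(x,y,1),x.min(),x.max())
E
```

```text
[[0.0, -0.963, -0.27, -0.076], [0.001, 0.27, -0.963, -0.171], [1.0, 0.0, 0.001, -0.001], [0.0, 0.0, 0.0, 1.0]]
top board 4634 [0.586 0.167 0.024] (array([589.7, 167. ]), array([171.9, 240. ]), 76.27)
sq 0.02 442 [ 0.633 -0.264  0.032] (array([ 642.8, -266.3]), array([127.7,  37.2]), 10.33)
sq 0.07 78 [ 0.643 -0.268  0.083] (array([ 644.9, -270.6]), array([15.8, 34.9]), 10.12)
sq 0.008 573 [ 0.638 -0.264  0.033] (array([ 648.8, -294.5]), array([127.4,  95.9]), 11.55)
blade 378 (array([ 629.1, -184.8]), array([ 30.5, 110.1]), 10.43)
rail 616 [-0.24701054  0.20025189] 0.3937027567638387 0.7320946638799344
scene board 2239 [0.603 0.164 0.023] (array([589.5, 162.3]), array([181.4, 242.6]), 76.5)
sq 0.02 321 [ 0.668 -0.267  0.03 ] (array([ 644.6, -268.4]), array([131.2,  39.9]), 13.06)
sq 0.07 77 [ 0.647 -0.273  0.081] (array([ 644.4, -271.5]), array([17.9, 34.9]), 13.42)
sq 0.008 541 [ 0.653 -0.271  0.031] (array([ 644.8, -268.8]), array([131.4,  40.7]), 13.06)
blade 278 (array([ 627.1, -184.8]), array([ 33.6, 110.6]), 10.69)
rail 304 [-0.2468441   0.19904689] 0.39017220906099126 0.7349215948106804
```

```bash
cat >> h.py <<'E'
G=np.array([.6445,-.271]); YS=np.deg2rad(100.3); E=np.array([.567,.0755]); YB=np.deg2rad(76.2)
def pose(xy,h,yaw,th,flip):
    """TCP for grasp point at xy, height h; TCP 19mm ahead of grasp"""
    R=toolrot(yaw,th,flip); return np.array([*xy,h])+.019*R[:,1],R
def bx(d,l=0): 
    x=np.array([np.cos(YB),np.sin(YB)]); y=np.array([-x[1],x[0]]); return E+d*x+l*y
E
python3 - <<'E'
from h import *
for fl in (0,1):
  for th in (35,40,45):
    t=np.deg2rad(th); R=toolrot(YS,t,fl); o=[]
    for nm,(p,R) in dict(pre=pose(G-0.1*np.sin(t)*np.array([np.cos(YS),np.sin(YS)]),.062+.1*np.cos(t),YS,t,fl),pick=pose(G,.062,YS,t,fl),lift=pose(G,.11,YS,t,fl),stage=pose(bx(-.2),.11,YB,t,fl),place=pose(bx(-.023),.062,YB,t,fl)).items():
        q=solver.inverse_kinematics(p,R); o.append((nm,None if q is None else np.round(q,2).tolist()))
    print(fl,th,*o,sep='\n ')
E
```

```text
0
 35
 ('pre', [0.2, 1.1, 0.88, 1.11, -1.03, 1.83, -1.94])
 ('pick', [0.09, 1.15, 0.88, 1.28, -1.09, 1.7, -1.87])
 ('lift', [0.09, 1.08, 0.88, 1.27, -1.05, 1.74, -1.91])
 ('stage', [-0.29, 0.89, 1.11, 1.99, -1.27, 1.53, -1.94])
 ('place', [0.95, 0.99, -1.08, 1.97, 0.44, 0.54, 2.7])
0
 40
 ('pre', [0.42, 1.05, 0.43, 1.01, -0.77, 1.76, -2.1])
 ('pick', [0.13, 1.19, 0.88, 1.23, -1.13, 1.79, -1.87])
 ('lift', [0.13, 1.13, 0.88, 1.22, -1.09, 1.83, -1.9])
 ('stage', [-0.12, 0.79, 0.88, 1.97, -1.21, 1.44, -1.96])
 ('place', [1.09, 1.25, -1.3, 1.96, 0.79, 0.67, 2.47])
0
 45
 ('pre', [0.55, 1.09, 0.21, 0.92, -0.66, 1.79, -2.18])
 ('pick', [0.26, 1.15, 0.66, 1.16, -1.01, 1.77, -1.95])
 ('lift', [0.26, 1.09, 0.66, 1.16, -0.98, 1.81, -1.98])
 ('stage', [-0.08, 0.84, 0.88, 1.96, -1.25, 1.54, -1.91])
 ('place', [1.17, 1.46, -1.44, 1.96, 0.96, 0.78, 2.39])
1
 35
 ('pre', [0.26, 1.05, 0.71, 1.1, -0.91, 1.76, 1.14])
 ('pick', [0.27, 1.02, 0.51, 1.26, -0.82, 1.53, 1.13])
 ('lift', [0.21, 0.99, 0.63, 1.26, -0.87, 1.62, 1.14])
 ('stage', [0.06, 0.62, 0.56, 1.97, -1.01, 1.16, 1.01])
 ('place', [0.09, 0.62, 0.09, 2.02, -1.06, 0.78, 0.81])
1
 40
 ('pre', [0.33, 1.09, 0.64, 1.02, -0.92, 1.83, 1.12])
 ('pick', [0.31, 1.06, 0.48, 1.21, -0.84, 1.61, 1.13])
 ('lift', [0.26, 1.03, 0.59, 1.21, -0.89, 1.7, 1.14])
 ('stage', [0.12, 0.65, 0.52, 1.96, -1.05, 1.23, 1.06])
 ('place', [0.21, 0.65, -0.01, 2.01, -1.09, 0.8, 0.88])
1
 45
 ('pre', [0.55, 1.09, 0.21, 0.92, -0.66, 1.79, 0.96])
 ('pick', [0.35, 1.1, 0.45, 1.15, -0.86, 1.69, 1.12])
 ('lift', [0.3, 1.07, 0.56, 1.16, -0.91, 1.77, 1.13])
 ('stage', [0.17, 0.69, 0.51, 1.94, -1.09, 1.31, 1.12])
 ('place', [0.31, 0.69, -0.08, 2.01, -1.12, 0.84, 0.95])
```

Run:
```python
from h import *
t=np.deg2rad(40); u=np.array([np.cos(YS),np.sin(YS)])
s=env.sense(); env.movel(np.array(s['ee_pos'])+[.05,-.05,.22],rate=.3)
p,R=pose(G-.14*np.sin(t)*u,.062+.14*np.cos(t),YS,t,1)
try: env.reach(p+[0,0,.1],R)
except env.PlanningError as e: print('hi',e)
try: env.movel(p,R,rate=.2)
except env.PlanningError as e: print('direct',e); env.reach(p,R)
s=env.sense();print(s['t'],s['ee_pos'],p,s['joint_positions'])
pic,d,W=wrist(); cv2.imwrite('pics/w1.png',pic[:,:,::-1]); np.savez('w1.npz',p=pic,d=d,W=W)
for f in (tip_of,):
  for n in ['square_grip','square_face']: print(n,[(np.round(r['at'],4).tolist(),round(r['score'],2)) for r in f('wrist',n)])
hsv=cv2.cvtColor(pic,cv2.COLOR_RGB2HSV); wood=(hsv[...,1]>110)&(hsv[...,0]<25)
near=np.hypot(W[...,0]-.645,W[...,1]+.262)<.085
for lo,hi in [(.027,.037),(.078,.092)]:
    m=wood&near&(W[...,2]>lo)&(W[...,2]<hi)
    if m.sum()>20: print(lo,m.sum(),np.median(W[m],0).round(4),box(W[m][:,:2]))
```

```text
6.05 [ 0.65901364 -0.3474725   0.15580614] [ 0.65840675 -0.34752392  0.15469138] [ 0.81018107  1.07818419 -0.44278483  0.86631438 -0.14065602  1.70666254
  0.68974122]
square_grip [([0.661, -0.3665, 0.0392], 0.73)]
square_face [([0.6379, -0.2466, 0.0117], 0.96), ([0.7703, -0.1507, 0.0026], 0.66)]
0.027 782 [ 0.6563 -0.2777  0.0324] (array([ 641.7, -271.5]), array([127.1,  38.2]), 15.36)
0.078 138 [ 0.6468 -0.2887  0.0837] (array([ 642. , -274.1]), array([15.5, 32.9]), 10.74)
```

View pics/w1.png

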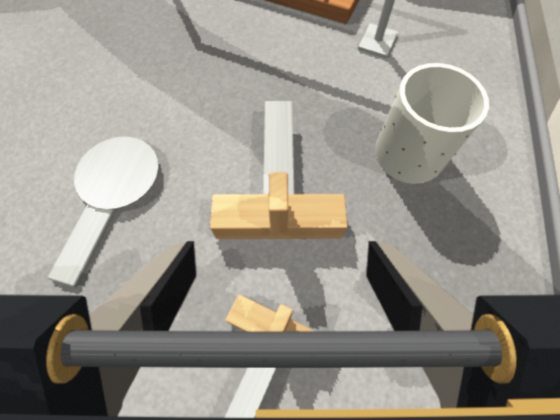

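The wrist view shows the square (grip at (278,200)) aligned midway between the fingers at (180,290) and (385,290). The cup at (435,120) and ladle rest at (115,190) are clear of the fingers, and the look-alike at (265,315) is below the hand's path. I grasp next.

Run:
```python
from h import *
t=np.deg2rad(40)
p,R=pose(G,.062,YS,t,1)
env.movel(p,R,rate=.12); s=env.sense(); print(s['t'],s['ee_pos'],p,s['joint_positions'],s['wrist_force'])
effector.grasp(30); s=env.sense(); print(s['gripper_width'],s['wrist_force'])
env.movel(np.array(s['ee_pos'])+[0,0,.05],rate=.12); env.pause(.2)
s=env.sense(); print(s['t'],s['gripper_width'],s['wrist_force'],s['joint_positions'])
pic,d,W=wrist(); cv2.imwrite('pics/w2.png',pic[:,:,::-1])
for nm,(p,R) in dict(stage=pose(bx(-.2),.112,YB,t,1),place=pose(bx(-.023),.062,YB,t,1)).items():
    q=solver.inverse_kinematics(p,R); print(nm,None if q is None else np.round(q,2))
```

```text
7.5167 [ 0.64273747 -0.25981277  0.04805756] [ 0.64231629 -0.25898385  0.04744516] [ 0.79615044  1.07501803 -0.45876703  1.1571792  -0.13879997  1.41182713
  0.70397504] [0.22869977 1.16840986 0.9094206 ]
0.015992742597292473 [-1.68773002 -0.72675343  0.62844592]
9.4167 0.01579964249018211 [ 0.10375206  0.05479626 -2.20799545] [ 0.80069989  1.01899343 -0.46928356  1.15487042 -0.15216873  1.46612559
  0.67906148]
stage [ 0.98  0.7  -0.6   1.9  -0.41  0.86  0.53]
place [ 0.73  0.78 -0.67  1.98 -0.49  0.54  0.4 ]
```

View pics/w2.png

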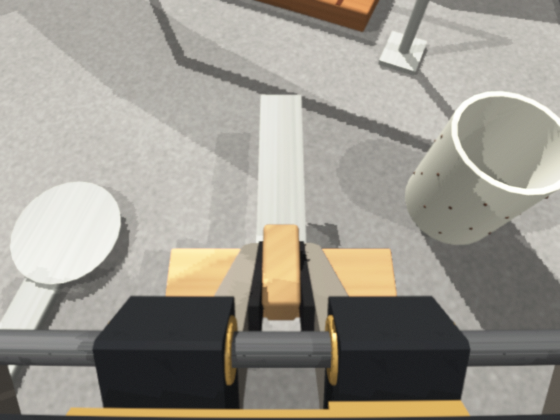

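The square is held firmly and level: grip at (281,270), stock at y≈270 px, blade straight ahead. I move to the staging pose before the rail and measure the edge from there.

Run:
```python
from h import *
t=np.deg2rad(40)
p,R=pose(bx(-.19),.108,YB,t,1)
try: env.movel(p,R,rate=.15)
except env.PlanningError as e: print(e); env.reach(p,R)
env.pause(.2); s=env.sense(); print(s['t'],s['ee_pos'],p,s['gripper_width'],s['joint_positions'])
pic,d,W=wrist(); cv2.imwrite('pics/w3.png',pic[:,:,::-1]); np.savez('w3.npz',p=pic,d=d,W=W)
for n in ['board_edge','rail_mid','square_face','square_grip']: print(n,[(np.round(r['at'],4).tolist(),round(r['score'],2)) for r in tip_of('wrist',n)])
hsv=cv2.cvtColor(pic,cv2.COLOR_RGB2HSV); wood=(hsv[...,1]>110)&(hsv[...,0]<25)
# in board frame
x=np.array([np.cos(YB),np.sin(YB)]); y=np.array([-x[1],x[0]])
B=np.stack([(W[...,:2]-E)@x,(W[...,:2]-E)@y,W[...,2]],-1)
m=wood&(B[...,0]>-.03)&(B[...,0]<.1)&(B[...,2]<.03)&(B[...,2]>.004)
v=np.where(m); 
side=m&(B[...,2]<.018)&(B[...,2]>.006); top=m&(B[...,2]>.021)
print('side',side.sum(),np.median(B[side],0), np.polyfit(B[side][:,1],B[side][:,0],1) if side.sum()>20 else '')
print('top',top.sum(),np.median(B[top],0),'y range',B[top][:,1].min(),B[top][:,1].max())
if top.sum(): # front edge of top
    for l in np.arange(-.11,.12,.02):
        k=B[top][abs(B[top][:,1]-l)<.01]; 
        if len(k)>5: print(round(l,2),np.percentile(k[:,0],2).round(4))
m=wood&(B[...,0]>-.26)&(B[...,0]<-.1)
print('stock',m.sum())
for lo,hi in [(.055,.1),(.12,.15)]:
    k=m&(B[...,2]>lo)&(B[...,2]<hi)
    if k.sum()>20: print(lo,k.sum(),np.median(B[k],0).round(4),box(B[k][:,:2]))
```

```text
11.15 [ 0.52497073 -0.09741821  0.09333683] [ 0.52459184 -0.09715508  0.09344516] 0.015890335541053655 [ 0.95387271  0.69366107 -0.57918867  1.90744095 -0.43741843  0.84170648
  0.54577082]
board_edge [([0.5626, 0.0781, 0.0138], 0.82)]
rail_mid []
square_face []
square_grip [([0.5215, -0.1075, 0.1064], 0.97)]
side 1676 [-0.00064734  0.02413146  0.01214246] [ 0.00097861 -0.00064009]
top 17974 [0.04320577 0.00282744 0.02482123] y range -0.11660524668628515 0.12199180969827234
-0.11 -0.0013
-0.09 -0.0006
-0.07 -0.0005
-0.05 -0.0006
-0.03 -0.0005
-0.01 0.0007
0.01 0.0007
0.03 -0.0006
0.05 -0.0006
0.07 -0.0004
0.09 -0.0004
0.11 -0.0009
stock 7270
0.055 629 [-0.1907  0.0401  0.079 ] (array([-194.1,    7.1]), array([94. , 29.1]), 77.32)
0.12 732 [-0.2058 -0.0006  0.1302] (array([-1.93e+02,  1.00e-01]), array([36. , 16.4]), 1.4)
```

View pics/w3.png

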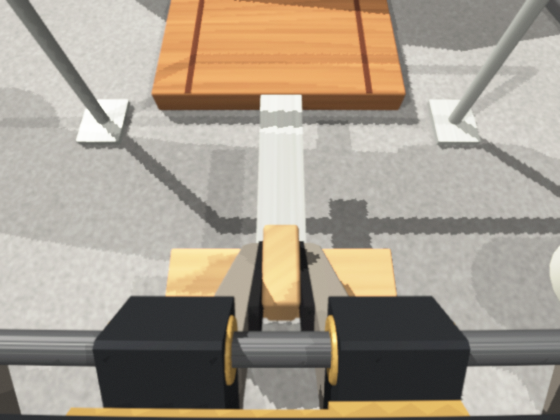

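The staging view shows the board edge (y≈100 px) square to the blade and centred on it. Measured edge offset is -0.6 mm and the slope 0.06°. I lower the square, advance under the rail, touch down, then push gently to contact.

Run:
```python
from h import *
x=np.array([np.cos(YB),np.sin(YB),0]); z=np.array([0,0,1.])
def st(n):
    s=env.sense(); f=np.array(s['wrist_force']); print(n,round(s['t'],2),'bx %.4f z %.4f'%((np.array(s['ee_pos'])[:2]-E)@x[:2],s['ee_pos'][2]),'fx %.1f fz %.1f'%(f@x,f[2])); return np.array(s['ee_pos']),f
p,f=st('stage')
R=toolrot(YB,np.deg2rad(40),1)
c=np.array([.52459184,-.09715508,.09344516])
c=c-z*.038; env.movel(c,R,rate=.1); st('low')
c=c+x*.164; env.movel(c,R,rate=.1); env.pause(.2); p,f0=st('in')
for i in range(8):
    c=c-z*(.004 if i==0 else .0015); env.movel(c,R,rate=.03); env.pause(.1); p,f=st('down')
    if f[2]-f0[2]>3: break
np.save('c.npy',c)
pic,d,W=wrist(); cv2.imwrite('pics/w4.png',pic[:,:,::-1])
```

```text
stage 11.4 bx -0.1778 z 0.0934 fx 0.7 fz -2.5
low 11.93 bx -0.1775 z 0.0552 fx 0.4 fz -2.3
in 13.93 bx -0.0142 z 0.0554 fx -0.3 fz -2.2
down 14.31 bx -0.0137 z 0.0514 fx 0.5 fz -1.6
down 14.66 bx -0.0137 z 0.0500 fx 0.2 fz -1.4
down 15.01 bx -0.0138 z 0.0484 fx -0.4 fz -1.1
down 15.36 bx -0.0137 z 0.0473 fx -1.2 fz 3.8
```

View pics/w4.png

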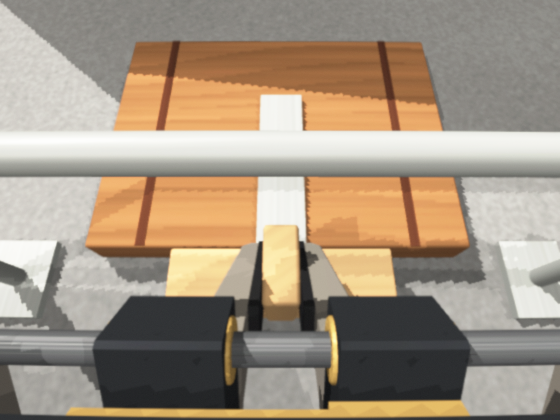

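Touchdown is confirmed. The blade lies centred over the board and under the rail, with the stock just short of the edge at y≈250 px. I push in 1 mm steps.

Run:
```python
from h import *
x=np.array([np.cos(YB),np.sin(YB),0]); z=np.array([0,0,1.])
def st(n):
    s=env.sense(); f=np.array(s['wrist_force']); print(n,round(s['t'],2),'bx %.4f z %.4f'%((np.array(s['ee_pos'])[:2]-E)@x[:2],s['ee_pos'][2]),'fx %.1f fz %.1f'%(f@x,f[2]),'m',np.round(s['moment'],2)); return np.array(s['ee_pos']),f
R=toolrot(YB,np.deg2rad(40),1); c=np.load('c.npy')
c=c+z*.0008; env.movel(c,R,rate=.03); env.pause(.1); p,f0=st('up')
for i in range(9):
    c=c+x*.001; env.movel(c,R,rate=.03); env.pause(.1); p,f=st('push')
    if (f-f0)@x<-8: break
np.save('c.npy',c)
```

```text
up 15.76 bx -0.0139 z 0.0474 fx -0.2 fz -2.6 m [-0.94  0.29  0.05]
push 16.11 bx -0.0127 z 0.0477 fx -0.0 fz -1.5 m [-0.99  0.3   0.02]
push 16.46 bx -0.0118 z 0.0477 fx 0.4 fz -1.9 m [-0.94  0.26 -0.03]
push 16.81 bx -0.0109 z 0.0477 fx -0.3 fz -2.3 m [-1.07  0.28 -0.08]
push 17.16 bx -0.0107 z 0.0475 fx -6.4 fz -0.6 m [-1.72  0.71  0.11]
push 17.51 bx -0.0106 z 0.0475 fx -9.4 fz 4.2 m [-1.85  1.06  0.42]
```

Run:
```python
from h import *
x=np.array([np.cos(YB),np.sin(YB),0]); z=np.array([0,0,1.])
def st(n):
    s=env.sense(); f=np.array(s['wrist_force']); print(n,round(s['t'],2),'bx %.4f z %.4f'%((np.array(s['ee_pos'])[:2]-E)@x[:2],s['ee_pos'][2]),'fx %.1f fz %.1f'%(f@x,f[2]),'m',np.round(s['moment'],2)); return np.array(s['ee_pos']),f
R=toolrot(YB,np.deg2rad(40),1); c=np.load('c.npy')
c=c-z*.0006+x*.0007; env.movel(c,R,rate=.03); env.pause(.2); st('seat')
c=c-x*.0012; env.movel(c,R,rate=.03); env.pause(.2); st('relax')
effector.release(); env.pause(.2); p,f=st('open'); print(env.sense()['gripper_width'])
env.movel(c-R[:,1]*.11,R,rate=.12); st('back')
env.movel(c-R[:,1]*.11-x*.08,R,rate=.2)
pic,d,W=wrist(); cv2.imwrite('pics/w5.png',pic[:,:,::-1])
hsv=cv2.cvtColor(pic,cv2.COLOR_RGB2HSV); wood=(hsv[...,1]>110)&(hsv[...,0]<25)
y=np.cross(z,x); B=np.stack([(W[...,:2]-E)@x[:2],(W[...,:2]-E)@y[:2],W[...,2]],-1)
for lo,hi in [(.027,.037),(.078,.09)]:
    m=wood&(B[...,0]<.015)&(B[...,0]>-.08)&(abs(B[...,1])<.1)&(B[...,2]>lo)&(B[...,2]<hi)
    print(lo,m.sum(),np.nanmedian(B[m],0).round(4),box(B[m][:,:2]))
m=wood&(B[...,0]<.015)&(B[...,0]>-.06)&(abs(B[...,1])<.08)&(B[...,2]>.029)&(B[...,2]<.036)
for l in np.arange(-.06,.07,.02):
    k=B[m&(abs(B[...,1]-l)<.01)]
    if len(k)>5: print(round(l,2),len(k),np.percentile(k[:,0],98).round(4),np.median(k[:,2]).round(4))
print(env.sense()['t'])
```

```text
seat 17.96 bx -0.0106 z 0.0474 fx -14.9 fz 11.5 m [-1.53  1.47  0.8 ]
relax 18.41 bx -0.0106 z 0.0474 fx -9.9 fz 7.5 m [-1.49  0.99  0.39]
open 19.79 bx -0.0093 z 0.0471 fx -0.3 fz -0.2 m [-0.6   0.25 -0.  ]
0.09180576290998559
back 20.86 bx -0.0795 z 0.1311 fx -0.1 fz 0.3 m [-0.62  0.17  0.02]
0.027 1209 [-0.034  -0.0179  0.0325] (array([-22.4,  -0.7]), array([ 41.3, 130.3]), 5.32)
0.078 116 [-0.0418  0.0002  0.082 ] (array([-28.8,  -4.8]), array([13.6, 34.7]), 65.87)
-0.06 75 -0.0012 0.0324
-0.04 189 -0.001 0.0326
-0.02 513 -0.0018 0.0328
0.0 109 -0.006 0.0328
0.02 66 -0.0358 0.0316
0.04 66 -0.0358 0.0318
0.06 54 -0.0119 0.0319
21.4583
```

View pics/w5.png

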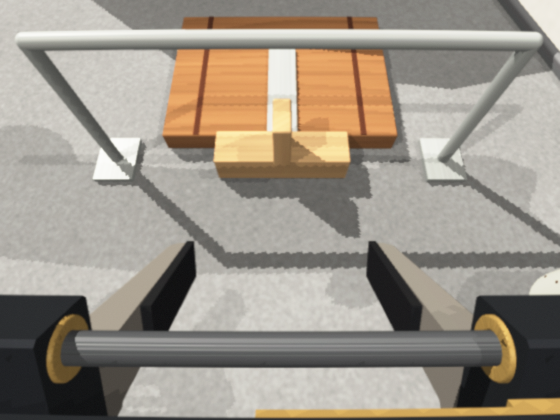

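The square stands free and appears flush, with the stock against the edge at y≈132 px, centred between the board's sides. I check the gap and yaw more closely from depth.

Run:
```python
from h import *
x=np.array([np.cos(YB),np.sin(YB),0]); z=np.array([0,0,1.]); y=np.cross(z,x)
pic,d,W=wrist(); cv2.imwrite('pics/w6.png',cv2.resize(pic[90:200,140:420,::-1],None,fx=2.8,fy=2.8,interpolation=cv2.INTER_CUBIC))
B=np.stack([(W[...,:2]-E)@x[:2],(W[...,:2]-E)@y[:2],W[...,2]],-1)
m=(abs(B[...,1])<.07)&(B[...,0]>-.05)&(B[...,0]<-.025)&(B[...,2]>.008)&(B[...,2]<.025)
print('back face',m.sum(),np.polyfit(B[m][:,1],B[m][:,0],1),B[m][:,1].min(),B[m][:,1].max())
s=(abs(B[...,1])>.08)&(abs(B[...,1])<.12)&(abs(B[...,0])<.008)&(B[...,2]>.006)&(B[...,2]<.02)
print('board side',s.sum(),np.polyfit(B[s][:,1],B[s][:,0],1))
m=(abs(B[...,1])<.07)&(abs(B[...,1])>.02)&(B[...,0]>-.05)&(B[...,0]<.01)&(B[...,2]>.0285)&(B[...,2]<.04)
for l in (-.055,-.035,.035,.055):
    k=B[m&(abs(B[...,1]-l)<.01)]; print(l,len(k),np.percentile(k[:,0],[2,98]).round(4),np.median(k[:,2]).round(4))
m=(abs(B[...,1])<.03)&(B[...,0]>.01)&(B[...,0]<.14)&(B[...,2]>.0262)&(B[...,2]<.04)
print('blade',m.sum(),box(B[m][:,:2]),np.median(B[m][:,2]))
for c in ['scene','top']:
    viewer.read_camera(c)
    for n in ['square_face','cup','ladle_rest']: print(c,n,[(np.round(r['at'],3).tolist(),round(r['score'],2)) for r in tip_of(c,n)])
```

```text
back face 1124 [ 0.00104795 -0.03702164] -0.06392440705113332 0.06565406402424995
board side 574 [ 0.00138651 -0.00079815]
-0.055 656 [-0.0373 -0.0019] 0.0329
-0.035 695 [-0.0373 -0.0018] 0.0328
0.035 686 [-0.0372 -0.0021] 0.0328
0.055 682 [-0.0373 -0.0022] 0.0328
blade 1622 (array([62.6,  1.5]), array([105.8,  56.5]), 1.87) 0.028839832745837596
scene square_face [([0.42, -0.511, 0.009], 0.97), ([0.566, 0.076, 0.014], 0.6), ([0.661, -0.385, 0.007], 0.58)]
scene cup [([0.773, -0.152, -0.003], 0.85)]
scene ladle_rest [([0.459, -0.244, -0.003], 0.94), ([0.688, 0.395, -0.0], 0.72)]
top square_face [([0.422, -0.51, 0.006], 0.77), ([0.57, 0.075, 0.015], 0.72), ([0.658, -0.386, 0.007], 0.69)]
top cup [([0.775, -0.153, 0.002], 0.93)]
top ladle_rest [([0.456, -0.243, 0.005], 0.7)]
```

View pics/w6.png

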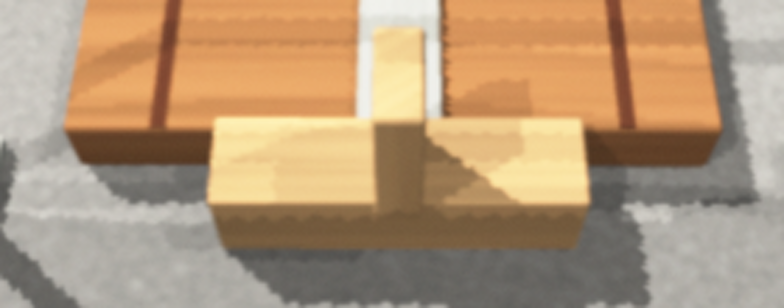

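The crop shows the stock tight against the edge (y≈125 px) and parallel to it. Back face plus 36 mm against the board side gives a gap of about 0.2 mm and an angle of about 0.02°.

```bash
python3 -c "
from station import *
print(workorder.finish_job(), env.sense()['t'])"
```

```text
the job is handed in; nothing more can be done
the job is handed in; nothing more can be done
```

The large try square now stands upright on the cart top, with its stock flush along the board's edge under the rail and its blade out over the board. I've let go of it, backed the hand clear and handed the job in, at about 22 s on the robot's clock at the last reading.

**How it was done:** I gripped it with the hand leaning back 40°, carried it in under the rail and set it down. A push of about 15 N against the edge seated it.

**Last checks:**
- **Flush fit:** depth shows a gap of about 0.2 mm and an angle error of about 0.02°. The calibration is only good to about 2 mm, but the contact force during the push agrees.
- **Position:** the stock is centred within about 1 mm of the edge's middle, and its top is level.
- **Forces:** the largest I read was about 15 N along the push and 11.5 N vertically, well under the limits. No reading suggested contact with the rail.
- **Other things:** the cup and ladle rest are where they were, and the small look-alike squares are within the detector's error. I did not re-measure the shaker, though the hand stayed clear of it after the first move. I did not check the boxes directly either; one mislabelled detection put something at their original position.

**Checks that disagreed:** a first colour-based fit of the stock and grip gave odd angles (5° and 66°) because it caught board pixels and shaded faces. The blade fit also came out too wide from stray points. I relied on the geometric fits and the picture instead.

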